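# Couple onto the tilted purge nipple and hold it open

## Task

Pull the dust cap off the tilted nipple of the purge block and slip it upright, all the way down, onto the empty stand. Then take the coupler from its stand, press it squarely onto the nipple until it snaps past the detent balls and push on against the spring collar until it is fully home; do not let go: finish while the gripper still holds the coupler pressed home against the spring. Leave the other things on the bench where they are.

Things in the scene. Friction and masses are not known exactly. Their poses are not given: they have to be found in the camera images.
- nipple: Fixed steel nipple, 16 mm in diameter, leaning 25 degrees from vertical, roughly towards the robot, out of an aluminium purge block (120 x 110 x 60 mm, fixed). Origin on its axis at its root, +z out along the axis, y level. Along z: boss 42 mm wide up to 8 mm, collar 34 mm wide with its top at 22 mm, detent balls at 27 mm, tip at 46 mm, bevelled to 13 mm wide over the last 4 mm.
- detents (a point): Point on the nipple's axis, 27 mm from its root, midway between two smooth spring balls on its +y and -y sides that stand out to 11 mm from the axis and give way inwards at about 7 to 11 N each.
- collar (a joint): The spring collar round the nipple: 0 m when up, growing to its stop at 0.012 m as it is pushed down along the nipple's axis. Spring about 2 N at 0 and 13 N at the stop.
- coupler: Steel coupler, 75 mm high, 0.2 to 0.33 kg, standing at the start over the post of its stand. Origin at the centre of its open rim (underside), +z to its closed end. Barrel 32 mm in diameter up to 40 mm, above it a ribbed grip 28 mm in diameter from 43 to 73 mm. Bore 40 mm deep and 18 mm wide. With the collar at its stop the rim is 10 mm from the nipple's root.
- coupler_edge (a point): Point on the coupler's axis 7 mm inside its rim: the 18 mm wide edge at the end of its funnel mouth (25 mm wide at the rim); above it is the groove for the detent balls. The balls begin to resist with the rim 26 mm from the nipple's root and snap over the edge between 20 and 16 mm, at about 6 to 10 N of push. Let go there, it would stay latched with the collar only about 5 mm down.
- cap: Black plastic dust cap, 28 mm in diameter, 30 mm high, hollow, 35 g, sitting loosely on the tip of the nipple at the start. Origin at the centre of its open underside, +z to its closed end. Bore 18.4 mm wide and 13 mm deep: on the nipple its underside is 33 mm from the root.
- cap_seat (a point): The ceiling of the cap's bore, on its axis, 13 mm above its underside; it rests on the nipple's or post's tip.
- free_stand_tip (a point): Tip of the post of the empty stand, 46 mm above the bench: a round aluminium foot 64 mm in diameter and 12 mm high, fixed, with a vertical post 16 mm in diameter, bevelled to 10 mm over its last 5 mm. The coupler starts on a second stand just like it, its rim on the foot.
- jar: Bystander: glass jar with a black lid, 70 mm in diameter, 100 mm high; origin under its centre.
- beaker: Bystander: glass beaker, 66 mm in diameter, 85 mm high; origin under its centre.
- dish: Bystander: glass dish, 90 mm in diameter, 16 mm high; origin under its centre.
- wrench: Bystander: wrench lying flat, 180 mm long along its x; origin under its middle.
- slide_tray: Bystander: black tray of glass slides, 90 x 130 mm, 28 mm high; origin under its centre.
- hex_plug: Bystander: steel plug, 32 mm in diameter, 26 mm high; origin under its centre.
- vial: Bystander: amber bottle, 44 mm in diameter, 85 mm high; origin under its centre.
Things that resemble listed ones, but are neither listed nor needed, are in the scene too. What is shaped like the cap but pink is not meant. Leave any blue look-alike of the part that bears free_stand_tip alone.

How it is judged:
By the outcome, as a careful person would: the job done as asked, in the order asked, and still so for the second after the job is handed in, while the arm keeps its last pose, push and grip.
It also fails if it takes over 59 s, if anything falls off the work surface, if the arm or the gripper's body presses on something with over 40 N, if the wrist force passes 120 N, or if a joint passes its speed limit or range.

## Robot

A 7-joint arm with a two-finger parallel gripper is mounted at the origin on the work surface. World frame = base frame: x ahead of the robot, y to its left, z up, the work surface at z = 0. Lengths are in m, angles in rad, forces in N, time in s.
With the tool pointing down it reaches from about 0.425 to 0.825 m from the base axis. Payload 3.6 kg.
Tool frame: the origin (TCP) lies between the finger pads; the fingertips stand 17 mm ahead of it and the grasp point (between the pads) lies 2 mm behind it; z points along the fingers, y is the line along which they close (so a half turn about z gives the same grasp; the last joint's range is limited). The gripper opens to 93 mm and grips with 3 to 60 N. Pads are 15 mm wide; open, the fingers measure 128 mm over their backs; the gripper's body (75 mm by 188 mm) begins 65 mm behind the grasp point.
Start: joints at [1.093, 0.615, -0.013, 1.423, 0.008, 1.103, -0.04], TCP at [0.283, -0.585, 0.236] pointing down, gripper open.
Joint ranges: [-3.12, 3.12], [-0.3, 2.06], [-1.34, 1.32], [0.26, 2.42], [-1.36, 4.5], [0.01, 1.98], [-2.84, 2.84]. Speed limits (rad/s): [2.79, 2.79, 3.14, 3.14, 3.14, 3.14, 3.14].

## Interface

Orientations are given as a unit quaternion [w, x, y, z].
In Python, from bench import bot gives the robot as it stands. The module is installed in compiled form; this text tells all that it offers.
- The arm moves only by the tool arm_command, never from a script. Its argument "rows" is a list of rows, each an object with "offset": the shift along the tool's x, y, z each as a share of 6 cm, from -1 to 1, a list of three; "roll": the turn about the tool's z as a share of 0.08 rad, from -1 to 1. A call has 1 to 8 rows; each row shifts and turns the commanded pose from where the row before left it, along the tool's axes as they then stand; what a row does not reach is not made up. A row lasts 1/8 s, in which the tool goes at most 62.5 mm and 10.7 degrees, less where a joint would pass 70% of its speed; a pose out of reach is approached as far as the arm can. A call with a number of a shift or a turn outside -1 to 1 is refused whole. A call with a gripper value outside its range is refused whole. "hand" is the opening, from 0 (shut) to 1 (fully open), set as the call begins (left out, the last holds). The fingers move at their own pace and stop on an object; the grip force is fixed at half the most. Time passes only in rows, so rows that do not move let the fingers close. It gives the time, the measured TCP pose, the force, the opening and the grip force at its end, in the units of the state.
- bot.read_state(): the state, without advancing time (a new reading comes with each control period).
- bot.camera(name): name is "scene" or "top"; returns the picture (384x512x3 uint8, red, green, blue); there is no depth.
- bot.camera_info(name): a dict with "intrinsics" (3x3 intrinsics, pixels), "k1" (the pictures are not rectified: a ray, as slopes to the right and down, at radius r is drawn at 1 + k1 r^2 times it, then the intrinsics apply), "R" (3x3) and "t" (3): a world point X has camera coordinates R X + t. Camera axes: x right, y down, z forward; pixel columns grow to the right and rows downward; lengths in m; the calibration is good to about 2 mm. A picture is of the moment at which its call begins. camera_info takes no time and is no camera call.
- bot.close_job(): hands the job in; it is judged then, once.
The state is a dict: "time_s": time; "joints": joint angles; "joint_vel": joint speeds; "tau": joint torques, N m; "ee_pos": TCP position; "ee_rot": TCP orientation; "contact_force": force on the tool from outside, world axes, zero at the start; "moment": the same for the moment, N m; "gripper_width": opening from 0.0 (shut) to 1.0 (fully open); "grip_force": force on a finger pad.
Only numpy, scipy, OpenCV 4.12 (cv2) and the standard library are available. Lean on these libraries where they do the work, as an engineer would, in place of code of your own. Each camera call takes 0.05 s, during which the arm holds its last target. There are 200 camera calls.

## Working session

There is one attempt and no reset: what is moved stays moved. The work goes in short steps, Python scripts to look and compute and a tool call to move; the robot and the scene stay as the last step left them, time stands still between calls to the robot, and variables do not carry over. Pictures are saved under pics/ and viewed, at most 10 in all, crops included, and the job is handed in when it is done.

Besides the shell and the picture viewer there is one more tool, called as a command line: name --argument value ..., lists and objects as JSON in quotes. arm_command: Moves the arm, as the interface text tells. Its arguments: {"type":"object","properties":{"rows":{"type":"array","items":{"type":"object","properties":{"offset":{"type":"array","items":{"type":"number"}},"roll":{"type":"number"}}}},"hand":{"type":"number"}},"required":["rows"]}

```bash
mkdir -p pics; cat > h.py <<'E'
import numpy as np, cv2
from bench import bot
def cam(n):
    i=bot.camera_info(n); return np.array(i["intrinsics"],float),i["k1"],np.array(i["R"],float),np.array(i["t"],float)
def ray(n,u,v):
    K,k1,R,t=cam(n); x=np.linalg.inv(K)@[u,v,1]; d=x[:2].copy(); s=d.copy()
    for _ in range(30): s=d/(1+k1*(s@s))
    r=R.T@np.array([s[0],s[1],1]); return -R.T@t, r/np.linalg.norm(r)
def onz(n,u,v,z):
    o,r=ray(n,u,v); return o+r*(z-o[2])/r[2]
def tri(a,b):
    (o,r),(p,q)=ray(*a),ray(*b); s=np.linalg.lstsq(np.c_[r,-q],p-o,rcond=None)[0]
    A,B=o+r*s[0],p+q*s[1]; return (A+B)/2,np.linalg.norm(A-B)
def proj(n,X):
    K,k1,R,t=cam(n); c=R@np.asarray(X)+t; s=c[:2]/c[2]; s=s*(1+k1*(s@s)); return (K@[s[0],s[1],1])[:2]
def snap(n,f):
    im=bot.camera(n); cv2.imwrite(f'pics/{f}.png',im[:,:,::-1]); return im
E
python3 - <<'E'
from h import *
a=snap('scene','s0');b=snap('top','t0')
cv2.imwrite('pics/s0b.png',cv2.resize(a[:,:,::-1],(800,600),interpolation=cv2.INTER_CUBIC))
cv2.imwrite('pics/t0b.png',cv2.resize(b[:,:,::-1],(800,600),interpolation=cv2.INTER_CUBIC))
s=bot.read_state();print(s)
for n in('scene','top'):
    K,k,R,t=cam(n);print(n,K[0,0],k,-R.T@t,R[2])
E
```

```text
{'time_s': 0.1, 'joints': array([ 1.09354557,  0.61579746, -0.01259217,  1.42472142,  0.00811585,
        1.10341183, -0.04041435]), 'joint_vel': array([ 0.001156  , -0.0003803 , -0.00098226, -0.00371797, -0.00107076,
        0.00101822,  0.00045719]), 'tau': array([ 2.09868951e-03, -4.60038292e+01,  2.09852555e-01, -1.66242653e+01,
       -6.13026065e-02,  1.69326912e-02,  9.82065944e-05]), 'ee_pos': array([ 0.28286997, -0.58447713,  0.23461902]), 'ee_rot': array([-1.10821813e-03,  9.74705376e-01,  2.23490765e-01, -2.82953370e-04]), 'contact_force': array([-0.14897461,  0.16072393,  0.3081222 ]), 'moment': array([-0.00862722, -0.04231921, -0.02448194]), 'grip_force': 0.0, 'gripper_width': 1.0020234833778368}
scene 492.01200008651887 -0.08299405096232142 [ 1.37714198 -0.49356375  1.01300656] [-0.61130101  0.37860502 -0.69495994]
top 394.2240105999196 0.004965131370284692 [ 0.29695896 -0.00413881  1.23700398] [ 0.21846102  0.01622185 -0.97571083]
```

View pics/s0b.png

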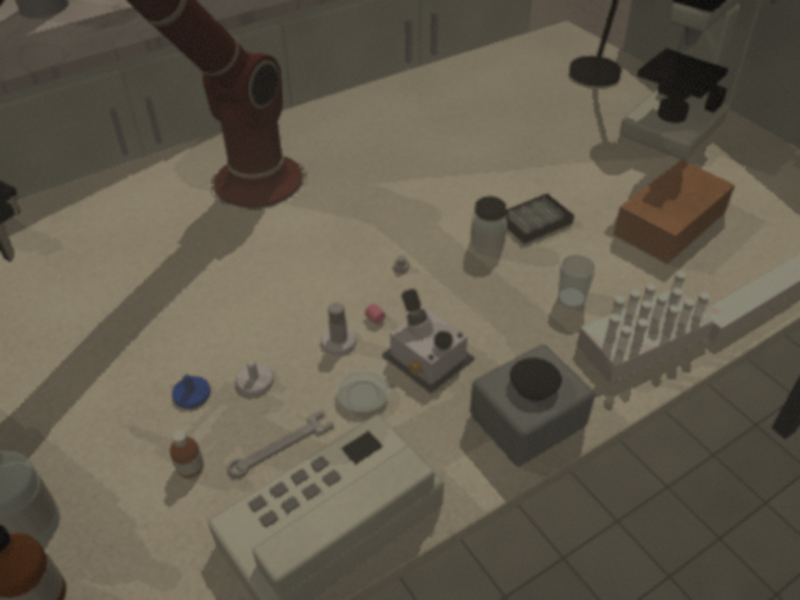

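View pics/t0b.png

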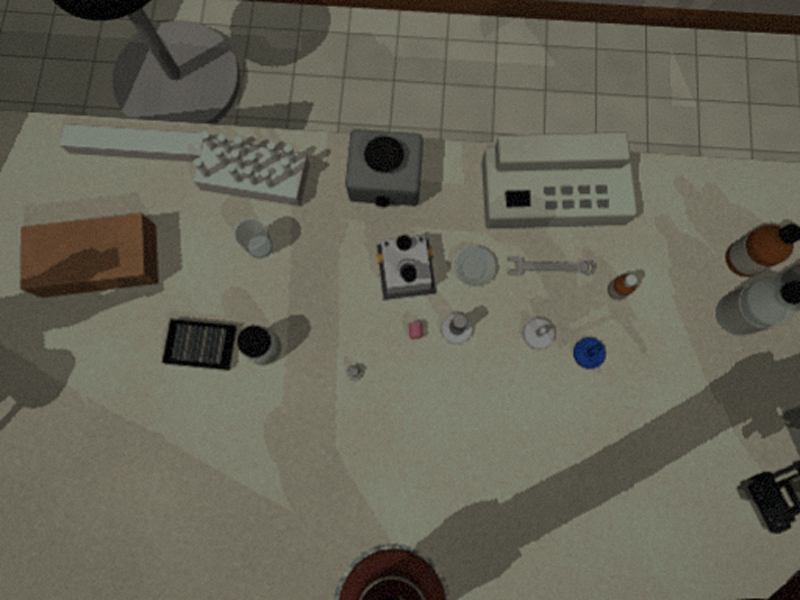

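The scene view (800x600 scale) shows:
- the purge block at (428,350), with a black cap on the leaning nipple at (411,298) and a second black knob at (443,340)
- the coupler on its stand at (338,325), a pink cap at (375,314), the grey empty stand at (253,378) and a blue look-alike at (190,390)

In the top view, the cap candidates on the block are (408,272) and (404,242), the coupler is at (458,322), the grey stand at (540,332) and the blue one at (590,352). I'll make one enlarged crop to confirm these.

```bash
python3 - <<'E'
import cv2,numpy as np
a=cv2.imread('pics/s0.png');b=cv2.imread('pics/t0.png')
f=lambda i,x,y,w,h,s:cv2.resize(np.clip(i[y:y+h,x:x+w].astype(float)*1.8,0,255).astype(np.uint8),(w*s,h*s),interpolation=cv2.INTER_CUBIC)
# scene crop x100-310,y160-270 ; top crop x230-400,y140-245
A=f(a,195,170,115,85,5)   # block+coupler
B=f(b,235,140,70,85,3)
C=f(a,105,215,80,55,4);D=f(b,270,180,130,60,3)
im=np.zeros((600,800,3),np.uint8)
im[:425,:575]=A;im[:255,580:790]=B;im[430:600,:320]=C[:170];im[425:600,330:720]=D[:175]
cv2.imwrite('pics/c1.png',im)
E
```

```text
(no output)
```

View pics/c1.png

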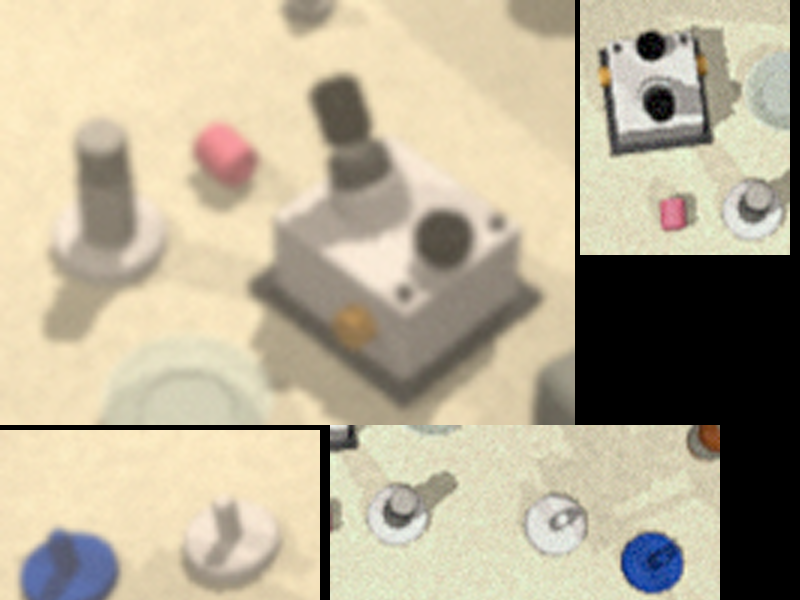

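The crop confirms three things:
- The cap is the black cylinder on the leaning nipple. The other black disc, at scene (443,340), is a knob lying flat on the block.
- The empty stand is the grey one, not the blue.
- The coupler is the steel cylinder on the other stand.

Now I'll measure them.

```bash
cat > m.py <<'E'
from h import *
a=cv2.imread('pics/s0.png');b=cv2.imread('pics/t0.png')
def blob(im,mask,x,y,w,h):
    m=np.zeros(im.shape[:2],np.uint8);m[y:y+h,x:x+w]=mask[y:y+h,x:x+w]
    n,l,st,c=cv2.connectedComponentsWithStats(m)
    return [(st[i].tolist(),c[i].round(2).tolist()) for i in range(1,n) if st[i,4]>15]
ga=cv2.cvtColor(a,cv2.COLOR_BGR2GRAY);gb=cv2.cvtColor(b,cv2.COLOR_BGR2GRAY)
print('scene cap dark');[print(x) for x in blob(a,(ga<58).astype(np.uint8),250,180,60,50)]
print('top cap dark');[print(x) for x in blob(b,(gb<38).astype(np.uint8),240,145,40,50)]
print('top stands');[print(x) for x in blob(b,(gb>128).astype(np.uint8),270,185,100,50)]
np.set_printoptions(linewidth=250)
print(ga[182:212:1,254:278]);print(gb[195:222,280:306])
print(gb[198:226,332:360])
E
python3 m.py
```

```text
scene cap dark
([258, 186, 10, 13, 96], [262.84, 192.06])
([262, 201, 10, 6, 36], [266.39, 204.03])
([279, 213, 10, 11, 87], [283.37, 217.68])
top cap dark
([254, 151, 9, 9, 67], [258.09, 155.03])
([274, 169, 4, 18, 25], [276.08, 179.32])
([257, 170, 9, 10, 78], [261.17, 174.29])
top stands
[[124 124 125 126 127 128 128 127 126 126 126 125 127 128 128 126 126 126 125 125 125 127 126 127]
 [124 125 124 126 125 126 127 124 123 123 124 124 125 127 127 126 126 126 127 126 127 125 128 126]
 [125 125 126 124 123 123 120 114 106 104 104 112 120 125 126 126 127 126 125 125 126 126 126 127]
 [126 126 127 123 114 106  99  90  78  73  77  86 103 118 126 127 126 125 123 124 125 125 126 127]
 [127 127 125 113  96  79  68  62  56  52  53  63  85 110 124 125 125 123 124 123 123 125 124 124]
 [126 126 118  96  70  57  51  48  48  48  47  51  71 102 119 125 125 124 124 124 124 125 124 124]
 [126 123 108  79  59  49  47  49  47  48  47  50  62  92 115 124 126 126 125 126 126 125 127 125]
 [126 123 103  74  52  46  47  48  49  46  47  46  52  80 108 124 126 126 128 127 126 127 126 127]
 [126 123 107  7
[... 7573 characters left out ...]
 111 111]
 [118 124 127 124 119 107  98 117 122 127 128 122 125 127 125 125 129 126 123 117 111 118 119 121 118 115 109 118]
 [121 124 121 122 121 118 108 105 106 120 124 127 130 129 126 129 126 121 113 114 116 122 118 120 120 112 107 114]
 [120 121 124 125 125 126 121 110  93  94 110 112 115 114 115 116 117 101 112 120 121 124 124 119 122 115 113 111]
 [122 121 125 128 126 126 127 119 110 107 110 113 104 106 107 115 119 108 121 124 117 122 122 125 122 117 117 120]
 [121 123 117 124 124 117 128 129 120 124 121 118 115 117 118 123 119 120 123 122 123 123 119 122 122 119 123 119]
 [125 124 120 126 121 125 124 125 128 115 120 122 125 119 126 123 121 122 121 125 119 120 122 123 121 123 119 124]]
```

```bash
cat > m2.py <<'E'
from h import *
np.set_printoptions(precision=4,suppress=True)
C,e=tri(('scene',262.84,192.1),('top',261.17,174.29));print('cap centre',C,e)
print('coupler top',onz('top',294.3,204.8,.087),onz('scene',215.4,196.6,.087),tri(('scene',215.4,196.6),('top',294.3,204.8)))
print('coupler foot',onz('top',292.2,209,.007))
print('post tip',onz('top',347,211.2,.046),onz('scene',161.2,233.2,.046),tri(('scene',161.2,233.2),('top',347,211.2)))
print('foot',onz('top',345,212.5,.007))
# block: bright top face in top view
b=cv2.imread('pics/t0.png')
import itertools
for n,(u,v) in {'dialT':(258.1,155.0),'pink':(266,211)}.items(): print(n,onz('top',u,v,.06))
# axis azimuth: cap axis direction candidates vs scene slope
for az in (150,160,170,180,190,200,210):
    d=np.r_[np.sin(np.deg2rad(25))*np.cos(np.deg2rad(az)),np.sin(np.deg2rad(25))*np.sin(np.deg2rad(az)),np.cos(np.deg2rad(25))]
    p,q=proj('scene',C+.013*d),proj('scene',C-.013*d);s=(q-p);t=proj('top',C+.015*d)-proj('top',C-.015*d)
    r=C-.048*d;print(az,'slope',(s[0]/s[1]).round(3),s,'top',t,'root',r,proj('scene',r))
# top-face edges in top view: left/right edges of dark base plate
for n,(u,v) in {'A':(235+603/1-580,0)}.items(): pass
for nm,(u,v) in dict(tl=(235+(603-580)/3,140+50/3),tr=(235+(697-580)/3,140+38/3),br=(235+(712-580)/3,140+143/3),bl=(235+(612-580)/3,140+153/3)).items(): print(nm,onz('top',u,v,.0))
E
python3 m2.py
```

```text
cap centre [0.6093 0.0128 0.1091] 0.0008179124693885377
coupler top [ 0.5288 -0.0913  0.087 ] [ 0.5354 -0.0904  0.087 ] (array([ 0.5305, -0.09  ,  0.0824]), np.float64(0.003554955296706884))
coupler foot [ 0.531  -0.0914  0.007 ]
post tip [ 0.5286 -0.2565  0.046 ] [ 0.5382 -0.2569  0.046 ] (array([ 0.5307, -0.2566,  0.0384]), np.float64(0.0033622401793095362))
foot [ 0.5316 -0.2586  0.007 ]
dialT [0.6848 0.0278 0.06  ]
pink [ 0.5091 -0.0088  0.06  ]
150 slope 0.025 [0.2324 9.3481] top [-2.3513  0.9646] root [0.6268 0.0026 0.0656] [263.4161 209.1191]
160 slope 0.103 [0.9557 9.2746] top [-1.6995  1.314 ] root [0.6283 0.0058 0.0656] [264.7348 208.981 ]
170 slope 0.181 [1.6496 9.1142] top [-0.9947  1.5489] root [0.6293 0.0092 0.0656] [265.9984 208.6791]
180 slope 0.258 [2.293  8.8717] top [-0.2585  1.6623] root [0.6296 0.0128 0.0656] [267.1673 208.223 ]
190 slope 0.335 [2.8665 8.5546] top [0.4868 1.6506] root [0.6293 0.0163 0.0656] [268.2052 207.6274]
200 slope 0.41 [3.3525 8.1724] top [1.2185 1.5142] root [0.6283 0.0197 0.0656] [269.0805 206.9113]
210 slope 0.483 [3.7364 7.7368] top [1.9145 1.2572] root [0.6268 0.0229 0.0656] [269.7665 206.0975]
tl [0.6953 0.0796 0.    ]
tr [ 0.7163 -0.0222  0.    ]
br [ 0.5991 -0.0457  0.    ]
bl [0.5805 0.0607 0.    ]
```

The block's edges put the yaw at about 10°, so the nipple leans towards an azimuth of about 189°. The cap centre is about (0.609, 0.013, 0.105–0.11). I'll roll the tool so that tool x lies at azimuth 9° and approach above the cap.

arm_command --rows '[{"roll": 0.92}, {"roll": 0.92}, {"roll": 0.92}, {"roll": 0.92}, {"offset": [0.57, -0.75, 0]}, {"offset": [0.57, -0.75, 0]}, {"offset": [0.57, -0.75, 0]}, {"offset": [0.57, -0.75, 0]}]' --hand 1

```text
invalid input
```

arm_command --rows '[{"offset": [0.57, -0.75, 0]}, {"offset": [0.57, -0.75, 0]}, {"offset": [0.57, -0.75, 0]}, {"offset": [0.57, -0.75, 0]}, {"offset": [0.57, -0.75, 0]}, {"offset": [0.57, -0.75, 0]}, {"offset": [0, 0, 0]}, {"offset": [0, 0, 0]}]'

```text
invalid input
```

```bash
cat >> h.py <<'E'
from scipy.spatial.transform import Rotation as Rn
def go(T):
    s=bot.read_state();w,x,y,z=s['ee_rot'];R=Rn.from_quat([x,y,z,w]).as_matrix();p=np.array(s['ee_pos'])
    print('t',round(s['time_s'],2),'p',p.round(4),'xaz',np.degrees(np.arctan2(R[1,0],R[0,0])).round(1),'zdir',R[:,2].round(3),'F',np.round(s['contact_force'],1),'g',round(s['gripper_width'],3))
    print('shares',(R.T@(np.array(T)-p)/.06).round(2)); return p,R
E
python3 -c "
from h import *
go([.609,.0128,.2])"
```

```text
t 0.1 p [ 0.2829 -0.5845  0.2346] xaz 25.8 zdir [-0.001  0.002 -1.   ] F [-0.1  0.2  0.3] g 1.002
shares [ 9.23 -6.59  0.59]
```

arm_command --rows '[{"offset": [0, 0, 0], "roll": 0.92}, {"offset": [0, 0, 0], "roll": 0.92}, {"offset": [0, 0, 0], "roll": 0.92}, {"offset": [0, 0, 0], "roll": 0.92}, {"offset": [0.57, -0.75, 0], "roll": 0}, {"offset": [0.57, -0.75, 0], "roll": 0}, {"offset": [0.57, -0.75, 0], "roll": 0}, {"offset": [0.57, -0.75, 0], "roll": 0}]' --hand 1

```text
time_s: 1.1
ee_pos: [0.3909, -0.384, 0.2353]
ee_rot: [-0.0, 0.997, 0.078, -0.0]
contact_force: [1.0, -0.3, 0.5]
gripper_width: 1.004
grip_force: 0.0
```

arm_command --rows '[{"offset": [0.58, -0.75, 0], "roll": 0}, {"offset": [0.58, -0.75, 0], "roll": 0}, {"offset": [0.58, -0.75, 0], "roll": 0}, {"offset": [0.58, -0.75, 0], "roll": 0}, {"offset": [0.58, -0.75, 0], "roll": 0}, {"offset": [0.58, -0.75, 0], "roll": 0}, {"offset": [0.58, -0.75, 0], "roll": 0}, {"offset": [0.58, -0.75, 0], "roll": 0}]'

```text
time_s: 2.1
ee_pos: [0.6096, 0.0146, 0.2353]
ee_rot: [0.0, 0.997, 0.078, -0.0]
contact_force: [0.8, -0.8, 0.7]
gripper_width: 1.004
grip_force: 0.0
```

```bash
python3 - <<'E'
from h import *
p,R=go([.609,.0128,.108])
a=snap('scene','s1')
f=np.clip(cv2.resize(a[110:250,180:340,::-1],(800,600)[:1]+(700,)[:1] if 0 else (686,600),interpolation=cv2.INTER_CUBIC)*1.8,0,255).astype(np.uint8)
cv2.imwrite('pics/s1c.png',f)
for d in (p, p+[0,0,-.017]): print(proj('scene',d))
E
```

```text
t 2.1 p [0.6096 0.0146 0.2353] xaz 9.0 zdir [-0.001 -0.    -1.   ] F [ 0.8 -0.8  0.7] g 1.004
shares [-0.01  0.03  2.12]
[263.76511764 155.03605582]
[263.75029536 160.30597554]
```

View pics/s1c.png

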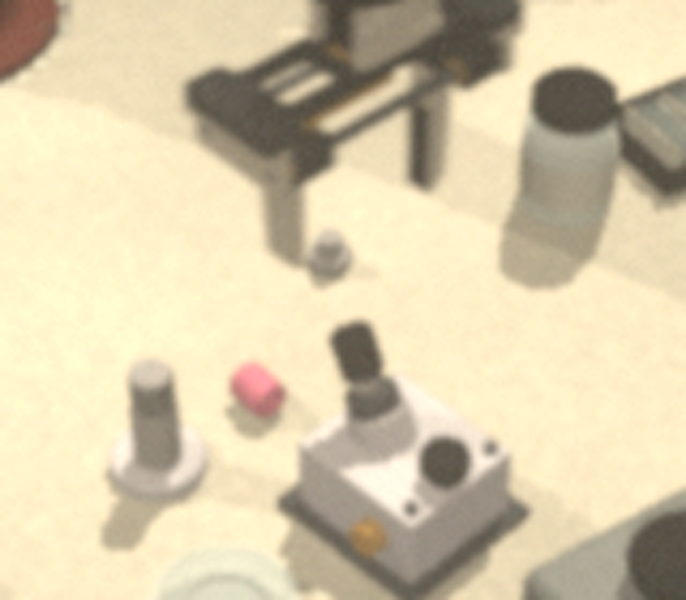

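The picture shows the open gripper above and behind the cap, with its fingertips' midpoint at about image (262.8,162). The calibration predicted row 160.3, so the scene camera reads about 1.7 rows low. I'll redo the triangulation with that correction.

```bash
python3 - <<'E'
from h import *
np.set_printoptions(precision=4,suppress=True)
for d in (1.2,1.7,2.2):
  for n,s,t in (('cap',(262.84,192.1),(261.17,174.29)),('coup',(215.2,196.4),(294.3,204.8)),('post',(161,233),(347,211.2))):
    print(d,n,tri(('scene',s[0]+.5,s[1]-d),('top',)+t))
b=snap('top','t1');g=cv2.cvtColor(b,cv2.COLOR_RGB2GRAY)
p=bot.read_state()['ee_pos'];print(proj('top',np.array(p)+[0,0,-.017]))
E
```

```text
1.2 cap (array([0.6088, 0.0135, 0.1124]), np.float64(0.0010494956506257142))
1.2 coup (array([ 0.5299, -0.0892,  0.0867]), np.float64(0.004779115605709055))
1.2 post (array([ 0.5301, -0.2553,  0.0425]), np.float64(0.004278547957372587))
1.7 cap (array([0.6084, 0.0136, 0.1139]), np.float64(0.0012906093553415067))
1.7 coup (array([ 0.5296, -0.089 ,  0.0882]), np.float64(0.004931389811658401))
1.7 post (array([ 0.5298, -0.2549,  0.044 ]), np.float64(0.0043282747658584895))
2.2 cap (array([0.6081, 0.0137, 0.1154]), np.float64(0.0015314367364337976))
2.2 coup (array([ 0.5294, -0.0888,  0.0897]), np.float64(0.005083455289518902))
2.2 post (array([ 0.5295, -0.2546,  0.0455]), np.float64(0.004377901125533047))
[257.7267 162.8164]
```

arm_command --rows '[{"offset": [-0.02, 0.02, 0.5], "roll": 0}, {"offset": [0, 0, 0.5], "roll": 0}, {"offset": [0, 0, 0.5], "roll": 0}, {"offset": [0, 0, 0.4], "roll": 0}, {"offset": [0, 0, 0.19], "roll": 0}, {"offset": [0, 0, 0], "roll": 0}]'

```text
time_s: 2.95
ee_pos: [0.6077, 0.0114, 0.1097]
ee_rot: [0.0, 0.997, 0.078, -0.001]
contact_force: [-0.2, -0.0, -0.7]
gripper_width: 0.997
grip_force: 0.0
```

```bash
python3 - <<'E'
from h import *
p,R=go([.6086,.0135,.1105])
a=snap('scene','s2');b=snap('top','t2')
im=np.zeros((600,800,3),np.uint8)
A=np.clip(cv2.resize(a[150:240,210:310],(667,600),interpolation=cv2.INTER_CUBIC)*1.8,0,255).astype(np.uint8)
im[:,:667]=A[:,:,::-1]
cv2.imwrite('pics/s2c.png',im)
E
```

```text
t 2.95 p [0.6077 0.0114 0.1097] xaz 9.0 zdir [-0.002 -0.    -1.   ] F [-0.2 -0.  -0.7] g 0.997
shares [ 0.02 -0.03 -0.01]
```

View pics/s2c.png

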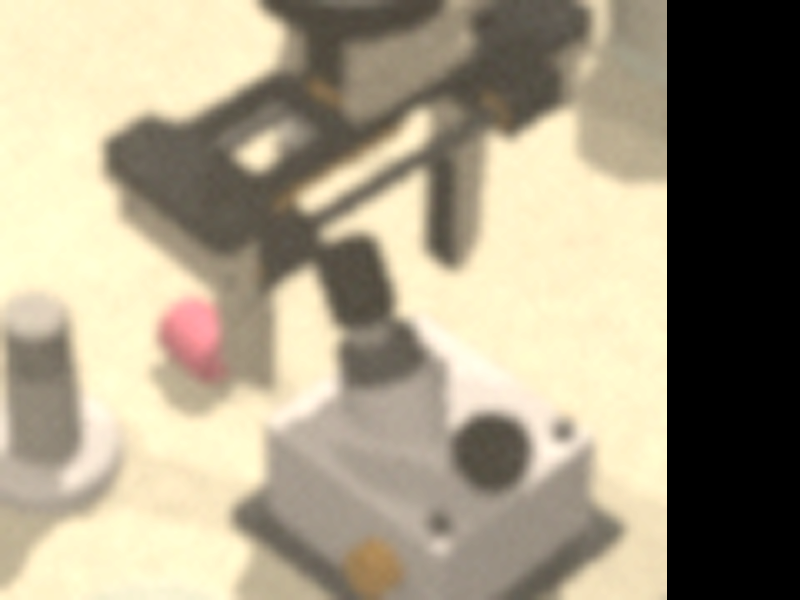

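The fingers straddle the cap: the tips are at crop (258,385) and (448,265), and the cap centre is at (357,282). That matches the expected offset, so I'll close.

arm_command --rows '[{"offset": [0, -0.01, 0], "roll": 0}, {"offset": [0, 0, 0], "roll": 0}, {"offset": [0, 0, 0], "roll": 0}, {"offset": [0, 0, 0], "roll": 0}, {"offset": [0, 0, 0], "roll": 0}, {"offset": [0, 0, 0], "roll": 0}]' --hand 0

```text
time_s: 3.8
ee_pos: [0.6081, 0.0123, 0.1102]
ee_rot: [-0.0, 0.997, 0.078, -0.0]
contact_force: [-0.6, -0.9, 0.1]
gripper_width: 0.399
grip_force: 0.0
```

arm_command --rows '[{"offset": [0, 0, 0], "roll": 0}, {"offset": [0, 0, 0], "roll": 0}, {"offset": [0, 0, 0], "roll": 0}, {"offset": [0, 0, 0], "roll": 0}]'

```text
time_s: 4.3
ee_pos: [0.6081, 0.0123, 0.1103]
ee_rot: [-0.0, 0.997, 0.078, -0.0]
contact_force: [0.0, -1.2, -0.4]
gripper_width: 0.292
grip_force: 30.0
```

arm_command --rows '[{"offset": [-0.04, 0, -0.09], "roll": 0}, {"offset": [-0.04, 0, -0.09], "roll": 0}, {"offset": [-0.04, 0, -0.09], "roll": 0}, {"offset": [-0.05, 0, -0.1], "roll": 0}, {"offset": [-0.1, 0, -0.4], "roll": 0}, {"offset": [0, 0, -0.6], "roll": 0}, {"offset": [0, 0, 0], "roll": 0}]'

```text
time_s: 5.18
ee_pos: [0.5941, 0.0098, 0.1958]
ee_rot: [0.0, 0.997, 0.078, 0.004]
contact_force: [0.3, -0.4, -1.4]
gripper_width: 0.295
grip_force: 30.0
```

```bash
python3 - <<'E'
from h import *
p,R=go([.531,-.2575,.14])
a=snap('scene','s3')
A=np.clip(cv2.resize(a[110:210,210:310],(600,600),interpolation=cv2.INTER_CUBIC)*1.8,0,255).astype(np.uint8)
cv2.imwrite('pics/s3c.png',A[:,:,::-1])
E
```

```text
t 5.17 p [0.5941 0.0098 0.1958] xaz 9.0 zdir [ 0.007  0.    -1.   ] F [ 0.3 -0.4 -1.4] g 0.295
shares [-1.74  4.24  0.92]
```

View pics/s3c.png

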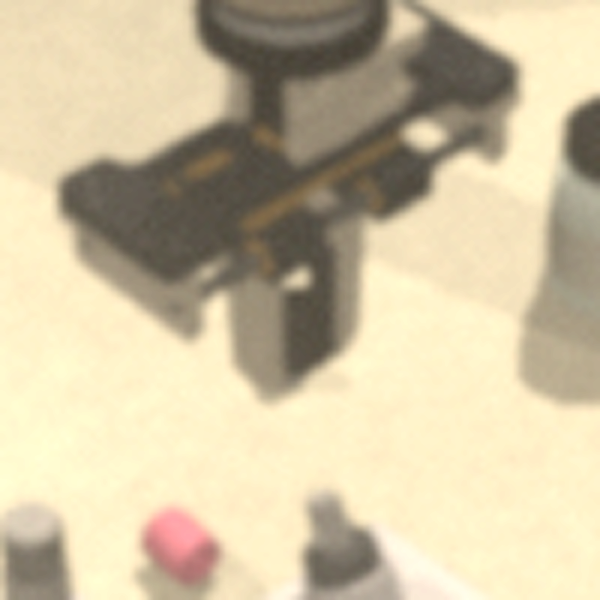

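The cap is off the nipple and held between the fingers; the bare nipple tip shows at about image (263.5,192). Next I'll move it over the grey stand.

arm_command --rows '[{"offset": [-0.37, 0.84, 0], "roll": 0}, {"offset": [-0.37, 0.84, 0], "roll": 0}, {"offset": [-0.37, 0.84, 0], "roll": 0}, {"offset": [-0.37, 0.85, 0.3], "roll": 0}, {"offset": [-0.38, 0.85, 0.4], "roll": 0}, {"offset": [0, 0, 0.4], "roll": 0}, {"offset": [0, 0, 0], "roll": 0}]'

```text
time_s: 6.1
ee_pos: [0.5188, -0.2571, 0.1235]
ee_rot: [-0.002, 0.997, 0.078, -0.003]
contact_force: [-0.0, -0.2, -0.3]
gripper_width: 0.297
grip_force: 30.0
```

```bash
python3 - <<'E'
from h import *
p,R=go([.5238,-.2575,.08])
a=snap('scene','s4');b=snap('top','t4')
A=np.clip(cv2.resize(a[160:260,100:220],(720,600),interpolation=cv2.INTER_CUBIC)*1.8,0,255).astype(np.uint8)
cv2.imwrite('pics/s4c.png',A[:,:,::-1])
E
```

```text
t 6.1 p [ 0.5188 -0.2571  0.1235] xaz 8.9 zdir [-0.007  0.003 -1.   ] F [-0.  -0.2 -0.3] g 0.297
shares [0.08 0.02 0.72]
```

View pics/s4c.png

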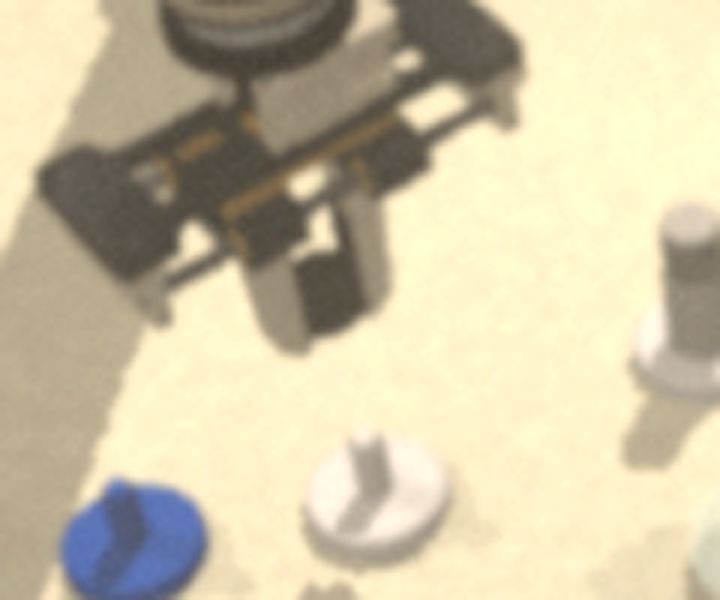

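```bash
python3 - <<'E'
from h import *
np.set_printoptions(precision=4,suppress=True)
p,R=go([.5238,-.2575,.08])
q=proj('scene',p+R[:,2]*.017);print('pred tip mid',q)
bias=np.array([154.8,214.1])-q;print(bias)
for b in (bias,bias*[0,1],[0,1.7]): print(onz('scene',161.2-b[0],232.3-b[1],.046))
E
```

```text
t 6.2 p [ 0.5216 -0.2565  0.1262] xaz 9.1 zdir [-0.001  0.001 -1.   ] F [-0.1 -0.  -0.7] g 0.293
shares [0.03 0.02 0.77]
pred tip mid [155.0433 212.6042]
[-0.2433  1.4958]
[ 0.531  -0.2529  0.046 ]
[ 0.5306 -0.2534  0.046 ]
[ 0.53   -0.2531  0.046 ]
```

arm_command --rows '[{"offset": [0.04, -0.02, 0.4], "roll": 0}, {"offset": [0, 0, 0.4], "roll": 0}, {"offset": [0, 0, 0.3], "roll": 0}, {"offset": [0, 0, 0.08], "roll": 0}, {"offset": [0, 0, 0.04], "roll": 0}, {"offset": [0, 0, 0], "roll": 0}, {"offset": [0, 0, 0], "roll": 0}]'

```text
time_s: 7.08
ee_pos: [0.5238, -0.2564, 0.0539]
ee_rot: [0.0, 0.997, 0.078, 0.001]
contact_force: [0.6, 1.1, -0.5]
gripper_width: 0.295
grip_force: 30.0
```

arm_command --rows '[{"offset": [0, 0, 0.05], "roll": 0}, {"offset": [0, 0, 0.05], "roll": 0}, {"offset": [0, 0, 0], "roll": 0}]'

```text
time_s: 7.45
ee_pos: [0.5261, -0.2571, 0.0481]
ee_rot: [0.001, 0.997, 0.078, 0.003]
contact_force: [5.0, -1.6, 2.7]
gripper_width: 0.297
grip_force: 30.0
```

```bash
python3 - <<'E'
from h import *
p,R=go([.5238,-.2575,.046])
print(np.round(bot.read_state()['moment'],2))
a=snap('scene','s5');b=snap('top','t5')
A=np.clip(cv2.resize(a[190:260,110:200],(771,600),interpolation=cv2.INTER_CUBIC)*1.8,0,255).astype(np.uint8)
cv2.imwrite('pics/s5c.png',A[:,:,::-1])
E
```

```text
t 7.45 p [ 0.5261 -0.2571  0.0481] xaz 9.0 zdir [ 0.006 -0.002 -1.   ] F [ 5.  -1.6  2.7] g 0.297
shares [-0.04  0.    0.03]
[-0.37 -1.03 -0.  ]
```

View pics/s5c.png

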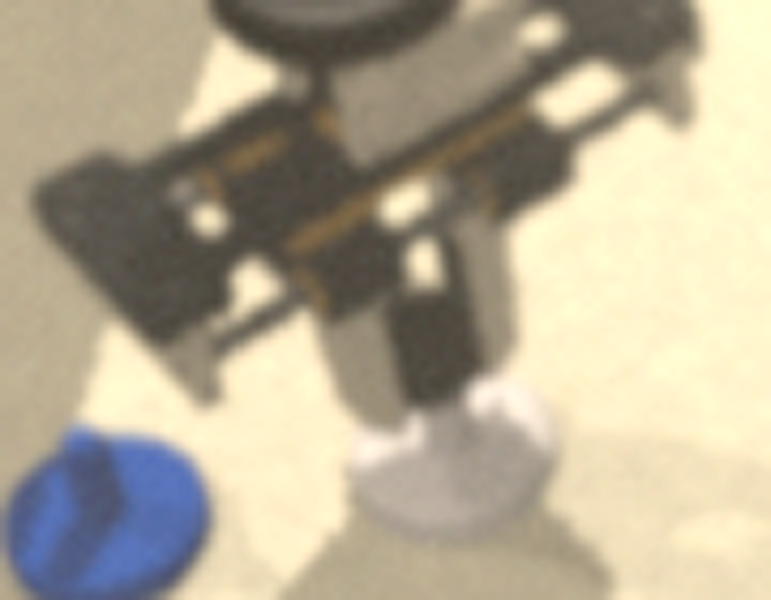

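The post tip is entering the cap: the cap is at crop (435,350) directly over the post. I'll shift +x so the post stands the cap upright.

arm_command --rows '[{"offset": [0.05, 0, 0], "roll": 0}, {"offset": [0.05, 0, 0], "roll": 0}, {"offset": [0.03, 0, 0], "roll": 0}, {"offset": [0, 0, 0], "roll": 0}]'

```text
time_s: 8.05
ee_pos: [0.5274, -0.2565, 0.0467]
ee_rot: [0.0, 0.997, 0.077, -0.004]
contact_force: [-2.2, -4.0, 5.3]
gripper_width: 0.291
grip_force: 30.0
```

arm_command --rows '[{"offset": [0.04, 0.02, 0], "roll": 0}, {"offset": [0.04, 0, 0], "roll": 0}, {"offset": [0.04, 0, 0], "roll": 0}, {"offset": [0, 0, 0], "roll": 0}]'

```text
time_s: 8.55
ee_pos: [0.528, -0.2565, 0.0462]
ee_rot: [-0.002, 0.997, 0.076, -0.011]
contact_force: [-12.5, -3.1, 12.2]
gripper_width: 0.291
grip_force: 30.0
```

arm_command --rows '[{"offset": [-0.06, 0, -0.05], "roll": 0}, {"offset": [0.06, 0, 0.05], "roll": 0}, {"offset": [0.03, 0, 0.03], "roll": 0}, {"offset": [0, 0, 0], "roll": 0}]'

```text
time_s: 9.05
ee_pos: [0.5298, -0.2562, 0.0454]
ee_rot: [-0.002, 0.997, 0.076, -0.01]
contact_force: [-14.5, -2.8, 17.7]
gripper_width: 0.294
grip_force: 30.0
```

```bash
cat > capm.py <<'E'
from h import *
p,R=go([.53,-.2565,.05]);print(bot.read_state()['joints'].round(2))
import sys
a=snap('scene',sys.argv[1]);g=cv2.cvtColor(a,cv2.COLOR_RGB2GRAY)
print(g[212:245,150:178])
E
python3 capm.py s6
```

```text
t 9.05 p [ 0.5298 -0.2562  0.0454] xaz 8.8 zdir [-0.021  0.002 -1.   ] F [-14.5  -2.8  17.7] g 0.294
shares [ 0.    0.   -0.08]
[ 0.41  0.77  0.    1.77  0.01  0.63 -1.01]
[[ 42  42  48  51  50  46  44  46  54  64  70  71  66  58  48  50  51  48
   47  47  46  45  46  45  46  46  50  64]
 [ 40  43  42  44  42  46  51  61  75  93  98  84  75  64  54  52  55  53
   51  46  44  45  46  45  45  47  54  76]
 [ 40  41  43  44  47  55  70  85 102 117 117  95  78  69  58  53  55  57
   55  48  46  47  45  47  52  62  77 100]
 [ 43  43  46  50  58  74  96 114 125 132 123  98  74  64  58  53  55  58
   58  49  45  46  49  58  74  92 110 123]
 [ 45  50  55  57  65  87 115 130 133 127 109  84  65  56  55  55  58  61
   57  50  47  54  69  92 109 120 130 134]
 [ 55  56  57  56  60  80 110 124 121 107  83  65  55  57  58  65  70  68
   62  53  62  77  99 119 132 134 136 136]
 [ 62  59  54  51  48  61  86  97  93  78  62  55  52  55  64  71  76  75
   69  69  88 110 123 134 137 135 136 137]
 [ 56  53  48  44  44  46  56  62  63  60  62  64  51  55  65  74  78  78
   77  83 107 129 136 139 138 137 1
[... 2233 characters left out ...]
130 116 100  87  80  78  78  79  82  84  79  78  82  81  82  94 110 115
  110 102 106 118 125 124 120 123 126 132]
 [133 129 118 101  86  81  80  80  87  95  88  86  86  82  80  84  91  95
   93  91  92 101 108 112 115 120 124 128]
 [134 133 133 120 103  97  91  87  95  97  90  87  86  81  81  83  87  90
   89  90  87  90  94 102 109 115 123 127]
 [135 133 137 135 128 122 111  98  97  95  90  88  87  85  83  86  89  88
   88  88  88  87  89  96 104 113 123 125]
 [130 131 136 135 133 127 113 101  99  97  94  91  88  87  85  86  89  87
   87  88  89  87  88  91  97 109 123 126]
 [119 122 129 122 117 114 103  99  99  97  96  93  89  88  88  87  87  88
   87  89  89  88  86  87  96 113 122 126]]
```

arm_command --rows '[{"offset": [-0.08, 0, -0.06], "roll": 0}, {"offset": [-0.06, 0, -0.06], "roll": 0}, {"offset": [0, 0, 0], "roll": 0}]'

```text
time_s: 9.48
ee_pos: [0.529, -0.2557, 0.0518]
ee_rot: [-0.001, 0.997, 0.078, -0.003]
contact_force: [-5.4, -2.7, 0.3]
gripper_width: 0.297
grip_force: 30.0
```

arm_command --rows '[{"offset": [-0.03, 0, 0], "roll": 0}, {"offset": [0, 0, 0], "roll": 0}, {"offset": [0, 0, 0], "roll": 0}, {"offset": [0, 0, 0], "roll": 0}]' --hand 0.6

```text
time_s: 9.98
ee_pos: [0.5308, -0.2559, 0.0528]
ee_rot: [-0.0, 0.997, 0.078, 0.0]
contact_force: [-0.1, -0.6, 0.3]
gripper_width: 0.597
grip_force: 0.0
```

arm_command --rows '[{"offset": [0, 0, -0.3], "roll": 0}, {"offset": [0, 0, -0.6], "roll": 0}, {"offset": [-0.8, 0, -0.3], "roll": 0}, {"offset": [0, 0, 0], "roll": 0}]'

```text
time_s: 10.48
ee_pos: [0.4802, -0.266, 0.1274]
ee_rot: [0.001, 0.997, 0.076, 0.0]
contact_force: [0.4, 0.5, 0.4]
gripper_width: 0.601
grip_force: 0.0
```

```bash
python3 - <<'E'
from h import *
p,R=go([.53,-.2565,.1])
a=snap('scene','s7');b=snap('top','t7')
im=np.zeros((600,800,3),np.uint8)
im[:600,:420]=np.clip(cv2.resize(a[200:260,140:182],(420,600),interpolation=cv2.INTER_CUBIC)*1.8,0,255)[:,:,::-1]
im[:400,420:800]=np.clip(cv2.resize(b[192:232,326:364],(380,400),interpolation=cv2.INTER_CUBIC)*1.8,0,255)[:,:,::-1]
cv2.imwrite('pics/s7c.png',im)
for x in ([.530,-.2555,.033],[.530,-.2555,.063]): print(proj('scene',x)+[0,1.5],proj('top',x))
E
```

```text
t 10.47 p [ 0.4802 -0.266   0.1274] xaz 8.7 zdir [ 0.    -0.003 -1.   ] F [0.4 0.5 0.4] g 0.601
shares [ 0.84 -0.03  0.46]
[161.10101466 235.72706989] [345.76762815 211.48104583]
[159.42994638 228.15373326] [347.88645585 209.73844491]
```

View pics/s7c.png

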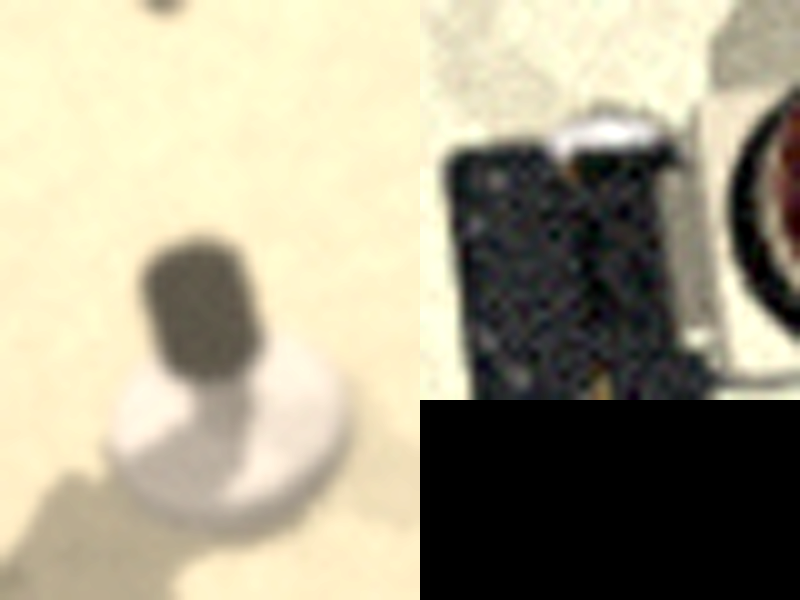

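The cap stands on the grey post. Its axis runs from crop (193,265) to (213,360), a slope of 0.21 against 0.22 expected for vertical, so it is upright. I'll press on top with closed fingers to verify the seating; the contact TCP height should be 0.080.

arm_command --rows '[{"offset": [0.42, -0.02, 0], "roll": 0}, {"offset": [0.42, -0.02, 0], "roll": 0}, {"offset": [0, 0, 0], "roll": 0}, {"offset": [0, 0, 0], "roll": 0}, {"offset": [0, 0, 0.1], "roll": 0}, {"offset": [0, 0, 0.2], "roll": 0}, {"offset": [0, 0, 0.2], "roll": 0}, {"offset": [0, 0, 0.1], "roll": 0}]' --hand 0

```text
time_s: 11.58
ee_pos: [0.5314, -0.2534, 0.0873]
ee_rot: [-0.001, 0.997, 0.078, -0.001]
contact_force: [-0.9, 1.2, 0.2]
gripper_width: 0.004
grip_force: 0.0
```

arm_command --rows '[{"offset": [0, 0, 0.08], "roll": 0}, {"offset": [0, 0, 0.08], "roll": 0}, {"offset": [0, 0, 0.08], "roll": 0}, {"offset": [0, 0, 0], "roll": 0}]'

```text
time_s: 12.08
ee_pos: [0.5396, -0.2549, 0.0801]
ee_rot: [0.003, 0.997, 0.079, 0.008]
contact_force: [1.2, 1.5, 20.1]
gripper_width: 0.003
grip_force: 9.9
```

Contact came at TCP z = 0.080 with 20 N, so the cap is fully seated. Now to the coupler.

arm_command --rows '[{"offset": [0, 0, -0.5], "roll": 0}, {"offset": [0, 0, -0.7], "roll": 0}, {"offset": [0.1, -0.68, 0], "roll": 0}, {"offset": [0.1, -0.68, 0], "roll": 0}, {"offset": [0.1, -0.68, 0], "roll": 0}, {"offset": [0.1, -0.68, 0], "roll": 0}, {"offset": [0, 0, 0], "roll": 0}, {"offset": [0, 0, 0], "roll": 0}]' --hand 0.7

```text
time_s: 13.08
ee_pos: [0.5306, -0.0896, 0.1464]
ee_rot: [0.001, 0.997, 0.078, 0.0]
contact_force: [-0.3, -0.4, 0.0]
gripper_width: 0.697
grip_force: 0.0
```

```bash
python3 - <<'E'
from h import *
go([.530,-.0908,.074]);go([.530,-.0908,.074])
E
```

```text
t 13.07 p [ 0.5306 -0.0896  0.1464] xaz 8.9 zdir [ 0.    -0.001 -1.   ] F [-0.3 -0.4  0. ] g 0.697
shares [-0.01  0.02  1.21]
t 13.07 p [ 0.5306 -0.0896  0.1464] xaz 8.9 zdir [ 0.    -0.001 -1.   ] F [-0.3 -0.4  0. ] g 0.697
shares [-0.01  0.02  1.21]
```

arm_command --rows '[{"offset": [-0.01, 0.02, 0.4], "roll": 0}, {"offset": [0, 0, 0.4], "roll": 0}, {"offset": [0, 0, 0.3], "roll": 0}, {"offset": [0, 0, 0.1], "roll": 0}, {"offset": [0, 0, 0], "roll": 0}]'

```text
time_s: 13.7
ee_pos: [0.5301, -0.0911, 0.0742]
ee_rot: [0.0, 0.997, 0.077, -0.0]
contact_force: [0.3, 0.2, 0.5]
gripper_width: 0.698
grip_force: 0.0
```

arm_command --rows '[{"offset": [0, 0, 0], "roll": 0}, {"offset": [0, 0, 0], "roll": 0}, {"offset": [0, 0, 0], "roll": 0}, {"offset": [0, 0, 0], "roll": 0}, {"offset": [0, 0, 0], "roll": 0}, {"offset": [0, 0, 0], "roll": 0}]' --hand 0

```text
time_s: 14.45
ee_pos: [0.5302, -0.0899, 0.0745]
ee_rot: [-0.0, 0.997, 0.078, 0.0]
contact_force: [1.0, 0.4, 1.7]
gripper_width: 0.296
grip_force: 30.0
```

The coupler's grip is held (27.5 mm measured). I'll lift it so the post tip is still about 10 mm inside the bore, then pull towards −x so the post tilts the coupler in the pads to match the nipple.

arm_command --rows '[{"offset": [0, 0, -0.19], "roll": 0}, {"offset": [0, 0, -0.19], "roll": 0}, {"offset": [-0.06, 0, 0], "roll": 0}, {"offset": [-0.06, 0, 0], "roll": 0}, {"offset": [-0.06, 0, 0], "roll": 0}, {"offset": [0, 0, 0], "roll": 0}]'

```text
time_s: 15.2
ee_pos: [0.5232, -0.0913, 0.0982]
ee_rot: [0.0, 0.997, 0.078, 0.005]
contact_force: [5.9, -0.3, -1.3]
gripper_width: 0.297
grip_force: 30.0
```

arm_command --rows '[{"offset": [-0.07, 0, 0.01], "roll": 0}, {"offset": [-0.07, 0, 0.02], "roll": 0}, {"offset": [-0.07, 0, 0.02], "roll": 0}, {"offset": [-0.05, 0, 0.02], "roll": 0}, {"offset": [0, 0, 0], "roll": 0}]'

```text
time_s: 15.82
ee_pos: [0.5066, -0.094, 0.0937]
ee_rot: [0.0, 0.997, 0.078, 0.003]
contact_force: [5.8, 0.3, -1.4]
gripper_width: 0.298
grip_force: 30.0
```

arm_command --rows '[{"offset": [-0.05, 0, 0.01], "roll": 0}, {"offset": [0, 0, 0], "roll": 0}, {"offset": [-0.06, 0, -0.14], "roll": 0}, {"offset": [-0.07, 0, -0.16], "roll": 0}, {"offset": [-0.1, 0, -0.4], "roll": 0}, {"offset": [0, 0, -0.7], "roll": 0}, {"offset": [0, 0, 0], "roll": 0}]'

```text
time_s: 16.7
ee_pos: [0.4871, -0.0972, 0.1786]
ee_rot: [0.001, 0.997, 0.078, 0.001]
contact_force: [-0.2, 0.6, -3.3]
gripper_width: 0.291
grip_force: 30.0
```

```bash
cat > tilt.py <<'E'
from h import *
import sys
np.set_printoptions(precision=3,suppress=True,linewidth=220)
p,R=go([.58,.0085,.22]);print(np.round(bot.read_state()['joints'],2))
a=snap('scene',sys.argv[1]);g=cv2.cvtColor(a,cv2.COLOR_RGB2GRAY)
for th in (0,15,25,35):
    t=np.deg2rad(th);d=-np.sin(t)*R[:,0]+np.cos(t)*np.array([0,0,1.])
    q0=p-.062*d;print(th,'rim',proj('scene',q0)+[0,1.5],'tcp',proj('scene',p)+[0,1.5], 'barreltop',proj('scene',p-.022*d)+[0,1.5])
u,v=proj('scene',p).astype(int)
print(u,v);print(g[v+4:v+26,u-10:u+22])
E
python3 tilt.py s8
```

```text
t 16.7 p [ 0.487 -0.097  0.179] xaz 8.9 zdir [ 0.003 -0.001 -1.   ] F [-0.2  0.6 -3.3] g 0.291
shares [ 1.8  -1.5  -0.69]
[ 0.15  0.45  0.    1.93 -0.    0.75 -1.26]
0 rim [203.635 180.602] tcp [201.672 163.108] barreltop [202.382 169.448]
15 rim [207.224 183.059] tcp [201.672 163.108] barreltop [203.672 170.301]
25 rim [209.46  183.986] tcp [201.672 163.108] barreltop [204.467 170.605]
35 rim [211.491 184.298] tcp [201.672 163.108] barreltop [205.18  170.684]
201 161
[[109  90  82  81  81  80  80  78  71  65  65  65  64  64  66  67  63  61  69  93 117 130 134 135 135 136 134 136 136 137 136 135]
 [116  92  84  83  80  81  80  78  71  64  62  66  65  65  65  66  66  65  73 102 125 134 135 135 135 134 135 137 136 137 136 136]
 [121  99  85  82  83  80  80  77  72  64  62  63  64  64  68  68  65  63  72 104 128 133 135 134 134 134 136 137 136 137 136 136]
 [129 109  95  85  81  79  80  78  72  66  65  64  63  65  68  67  65  64  72  96 119 132 135 134 135 136 137 136 137 138 138 135]
 [133 125 109  95  86  82  82  79  74  67  66  65  66  67  67  65  65  67  70  82 105 125 134 135 134 1
[... 1555 characters left out ...]
 75  72  81 106 128 138 139 139 140 140 140]
 [138 139 139 138 140 141 140 139 138 137 137 128 106  85  78  79  78  78  78  79  78  75  75  78 100 126 137 139 140 140 140 138]
 [138 139 139 138 139 141 138 139 137 137 137 134 115  91  80  78  78  79  79  80  78  77  75  82 104 127 138 140 141 141 139 140]
 [140 138 139 139 139 139 139 138 137 137 138 135 121  97  81  79  78  78  80  79  78  77  81  93 114 132 139 139 139 140 139 139]
 [138 138 138 138 139 138 138 139 138 139 138 137 128 106  85  80  78  79  79  80  82  85  94 111 129 137 140 140 140 140 138 138]
 [136 137 138 139 138 138 139 139 138 141 140 140 134 118  96  86  86  86  88  92  97 105 118 129 136 141 139 139 139 139 139 138]]
```

```bash
python3 - <<'E'
from h import *
np.set_printoptions(precision=3,suppress=True,linewidth=220)
d=np.array([-.417,-.066,.906]);C=np.array([.6086,.0135,.1125]);r=C-.048*d
for s in (0,.022,.046): print(s,proj('scene',r+s*d)+[0,1.5],proj('top',r+s*d))
a=cv2.imread('pics/s8.png',0);b=cv2.cvtColor(snap('top','t8'),cv2.COLOR_RGB2GRAY)
print('scene rows186 cols254');print(a[186:212,254:280]);print('top rows164 cols250');print(b[164:186,250:274])
E
```

```text
0 [268.206 208.035] [260.4   171.709]
0.022 [265.881 200.92 ] [260.681 172.852]
0.046 [263.308 193.045] [260.998 174.146]
scene rows186 cols254
[[136 136 136 137 135 135 135 136 136 134 135 136 136 134 135 134 134 132 132 133 133 134 135 133 134 133]
 [135 136 135 137 136 136 136 136 136 136 133 134 137 135 136 134 134 134 134 133 133 134 134 134 135 135]
 [136 137 136 137 135 134 136 135 134 135 133 134 135 137 136 135 135 135 135 135 135 134 134 135 134 135]
 [135 137 137 137 137 134 135 134 134 133 132 134 135 137 137 136 135 135 136 136 135 135 135 135 135 133]
 [136 136 136 135 136 133 135 132 130 130 129 131 134 137 138 138 135 135 136 138 137 135 135 135 132 134]
 [134 136 135 136 136 134 131 128 123 121 119 121 129 134 136 137 136 135 137 137 137 136 135 134 133 135]
 [134 134 135 135 134 131 128 119 112 106 103 105 117 130 135 136 135 136 136 137 135 136 135 136 135 136]
 [133 133 134 134 133 131 123 110  99  96  93  93 105 121 133 135 134 136 135 135 135 135 134 134 135 136]
 [131 134 134 135 135 131 119 102  92  90  86  86  96 117 130 134 134 135 136 136 135 133 133 134 13
[... 3325 characters left out ...]
3 139]
 [141 144 140 146 142 136 137 136 119 108  99  92 101  91 108 127 140 138 137 136 136 136 137 137]
 [141 144 143 146 145 141 136 137 139 133 131 132 134 125 137 137 142 139 134 135 138 133 132 131]
 [145 142 145 148 150 147 140 141 134 137 133 135 132 137 131 126 121 114 104  99 102 102 100  97]
 [147 143 147 148 147 148 139 131 119 112 104 100 101  99 101  98  88  83  76  72  67  65  68  74]
 [133 117 119 116 113 118 115  98  81  80  69  63  70  74  72  67  71  69  67  70  73  69  63  72]
 [104  94  88  78  81  84  77  78  74  67  68  69  73  77  82  77  71  70  73  73  69  74  69  66]
 [ 76  78  81  82  88  83  87  89  83  79  84  79  82  82  82  81  75  66  61  62  63  63  55  55]]
```

The nipple tip is at top-view (260.7,174.8) and scene (263.6,193). Both agree with the axis estimate to within 1 px. The coupler is tilted about 19°. I'll move above the nipple, on its axis.

arm_command --rows '[{"offset": [0.2, -0.1, -0.3], "roll": 0}, {"offset": [0.4, -0.35, -0.06], "roll": 0}, {"offset": [0.4, -0.35, 0], "roll": 0}, {"offset": [0.4, -0.35, 0], "roll": 0}, {"offset": [0.4, -0.36, 0], "roll": 0}, {"offset": [0, 0, 0], "roll": 0}]'

```text
time_s: 17.55
ee_pos: [0.5791, 0.0132, 0.1952]
ee_rot: [-0.001, 0.997, 0.081, -0.003]
contact_force: [-0.6, 0.3, -2.0]
gripper_width: 0.292
grip_force: 30.0
```

```bash
python3 - <<'E'
from h import *
go([.5847,.0098,.1767]);bot.camera('top')
go([.5847,.0098,.1767])
E
python3 tilt.py s9 | tail -28
```

```text
t 17.55 p [0.5791 0.0132 0.1952] xaz 9.3 zdir [-0.005  0.002 -1.   ] F [-0.6  0.3 -2. ] g 0.292
shares [0.08 0.07 0.31]
t 17.6 p [0.5782 0.0107 0.1954] xaz 9.1 zdir [-0.006 -0.    -1.   ] F [-0.1 -0.  -2.6] g 0.296
shares [0.11 0.03 0.31]
[-0.06  0.55 -0.    1.69 -0.    0.92 -1.47]
0 rim [255.843 180.323] tcp [255.626 162.432] barreltop [255.704 168.918]
15 rim [259.949 182.86 ] tcp [255.626 162.432] barreltop [257.185 169.801]
25 rim [262.581 183.825] tcp [255.626 162.432] barreltop [258.125 170.118]
35 rim [265.04 184.16] tcp [255.626 162.432] barreltop [258.994 170.204]
255 160
[[114  93  83  81  82  82  80  78  77  69  62  64  65  64  63  60  60  60  69  96 122 134 137 138 138 139 138 137 137 137 138 138]
 [115  93  83  81  84  80  80  78  75  67  63  63  64  64  63  62  62  62  73 103 128 137 138 137 137 137 137 136 136 137 138 137]
 [117  95  83  84  83  81  81  80  76  69  63  64  62  64  63  62  62  60  72 103 128 136 137 137 136 138 137 136 137 137 138 139]
 [121 103  88  84  82  82  79  79  76  69  65  63  64  64  64  65  65  62  68  95 122 134 137 136 135 137 138 138 139 1
[... 1670 characters left out ...]
 74  80 103 125 134 134 133 133 134 135 137]
 [136 136 136 135 135 135 134 134 134 133 124 103  82  77  77  78  78  77  78  78  77  76  78  96 120 132 135 134 134 134 136 137]
 [136 135 136 135 136 136 133 134 134 134 127 109  86  77  76  77  77  79  77  78  76  75  77  92 116 132 135 134 134 136 135 134]
 [135 136 135 135 135 134 134 132 133 133 129 114  91  79  77  77  78  78  78  77  76  74  75  92 116 131 136 135 134 134 135 135]
 [136 135 134 137 137 134 133 133 134 134 131 120  98  81  77  77  77  77  79  78  78  79  85 101 122 133 135 134 134 134 134 135]
 [137 135 136 138 138 136 134 134 134 136 134 126 107  85  77  77  79  79  80  81  85  92 104 118 130 133 134 132 132 132 133 135]]
```

The edge slope shows a tilt of about 18°. The barrel sits about 1.7 px to the right of the prediction, so the axis lies about 6 mm forward in the pads. I'll slip the coupler part way onto the nipple, stopping short of the balls, and regrasp it there centred.

arm_command --rows '[{"offset": [0.02, 0.02, 0.2], "roll": 0}, {"offset": [0, 0, 0.1], "roll": 0}, {"offset": [0.03, 0, 0.06], "roll": 0}, {"offset": [0.03, 0, 0.06], "roll": 0}, {"offset": [0.03, 0, 0.06], "roll": 0}, {"offset": [0, 0, 0], "roll": 0}]'

```text
time_s: 18.4
ee_pos: [0.5867, 0.0096, 0.1688]
ee_rot: [-0.0, 0.997, 0.078, -0.0]
contact_force: [0.7, 0.0, -2.8]
gripper_width: 0.294
grip_force: 30.0
```

arm_command --rows '[{"offset": [0, 0, 0.05], "roll": 0}, {"offset": [0.02, 0, 0.05], "roll": 0}, {"offset": [0.02, 0, 0.05], "roll": 0}, {"offset": [0, 0, 0], "roll": 0}]'

```text
time_s: 18.9
ee_pos: [0.5878, 0.0098, 0.1592]
ee_rot: [-0.0, 0.997, 0.078, -0.002]
contact_force: [-2.6, -0.2, -4.6]
gripper_width: 0.29
grip_force: 30.0
```

arm_command --rows '[{"offset": [-0.05, 0, 0], "roll": 0}, {"offset": [-0.05, 0, 0], "roll": 0}, {"offset": [-0.03, 0, 0.02], "roll": 0}, {"offset": [0, 0, 0], "roll": 0}]'

```text
time_s: 19.4
ee_pos: [0.5823, 0.0087, 0.1595]
ee_rot: [0.0, 0.997, 0.078, 0.001]
contact_force: [0.5, 0.4, -1.8]
gripper_width: 0.291
grip_force: 30.0
```

arm_command --rows '[{"offset": [-0.05, 0, 0], "roll": 0}, {"offset": [-0.05, 0, 0], "roll": 0}, {"offset": [0.0, 0, 0.04], "roll": 0}, {"offset": [0.02, 0, 0.04], "roll": 0}, {"offset": [0, 0, 0], "roll": 0}]'

```text
time_s: 20.02
ee_pos: [0.5769, 0.008, 0.1537]
ee_rot: [-0.0, 0.997, 0.078, 0.0]
contact_force: [2.5, -0.0, -1.3]
gripper_width: 0.291
grip_force: 30.0
```

arm_command --rows '[{"offset": [0.02, 0, 0.03], "roll": 0}, {"offset": [0, 0, 0.02], "roll": 0}, {"offset": [0, 0, 0], "roll": 0}]'

```text
time_s: 20.4
ee_pos: [0.578, 0.0082, 0.1508]
ee_rot: [-0.0, 0.997, 0.078, 0.0]
contact_force: [3.5, 1.0, -1.3]
gripper_width: 0.295
grip_force: 30.0
```

arm_command --rows '[{"offset": [0, 0, 0], "roll": 0}, {"offset": [0, 0, 0], "roll": 0}, {"offset": [0, 0, 0], "roll": 0}, {"offset": [0, 0, 0], "roll": 0}]' --hand 0.55

```text
time_s: 20.9
ee_pos: [0.5775, 0.008, 0.1511]
ee_rot: [0.0, 0.997, 0.078, -0.0]
contact_force: [0.0, -0.6, 0.1]
gripper_width: 0.545
grip_force: 0.0
```

```bash
cat > fit.py <<'E'
from h import *
import sys
np.set_printoptions(precision=3,suppress=True,linewidth=220)
go([.5902,.0106,.1488])
a=snap('scene',sys.argv[1]);b=snap('top',sys.argv[1]+'t');g=cv2.cvtColor(a,cv2.COLOR_RGB2GRAY)
d=np.array([-.417,-.066,.906]);r=np.array([.6277,.0165,.0693])
for s in (.026,.046,.066,.101): print(s,proj('scene',r+s*d)+[0,1.5],proj('top',r+s*d))
print(g[170:208,244:282])
E
python3 fit.py s10
```

```text
t 20.9 p [0.578 0.008 0.151] xaz 9.0 zdir [-0.001 -0.    -1.   ] F [ 0.  -0.6  0.1] g 0.545
shares [ 0.22 -0.01  0.04]
0.026 [265.21  199.357] [260.767 173.335]
0.046 [263.062 192.786] [261.033 174.422]
0.066 [260.887 186.133] [261.308 175.546]
0.101 [257.013 174.289] [261.813 177.608]
[[ 78  75  70 ... 136 137 138]
 [ 80  81  76 ... 138 137 135]
 [ 81  82  81 ... 137 136 135]
 ...
 [ 84 101 117 ... 131 130 132]
 [ 87 103 117 ... 132 132 131]
 [ 91 104 119 ... 132 132 131]]
```

```bash
python3 - <<'E'
import cv2,numpy as np
g=cv2.imread('pics/s10.png',0)
for v in range(172,206): print(v,' '.join('%3d'%x for x in g[v,246:280]))
E
```

```text
172  80  79  86 105 115 105  87  78  80  81  78  78  81  79  65  51  45  45  55  70  79  87 109 128 137 137 136 136 137 136 136 137 137 136
173  79  80  87 107 120 112  91  78  78  77  75  74  75  75  72  61  50  46  57  69  79  94 113 130 137 138 136 136 137 136 136 135 136 138
174  81  79  87 105 118 109  89  78  76  71  70  73  82  87  93  85  65  53  56  71  86 104 122 135 137 138 138 137 137 138 136 135 137 136
175  80  80  84  98 103  95  83  77  70  66  69  77  94 111 118 112  93  73  66  78 101 119 131 135 136 136 137 136 136 137 137 136 136 138
176  80  79  83  87  88  81  76  73  70  66  66  76 102 123 131 130 119 102  89  94 113 129 135 136 134 136 135 134 137 135 134 135 135 138
177  79  81  79  77  75  72  71  69  68  65  66  72  91 119 133 136 132 124 117 116 127 134 136 136 133 133 135 135 134 134 133 134 135 136
178  80  79  78  74  69  71  70  67  68  67  64  66  78 104 126 135 135 133 132 131 134 136 136 136 135 134 133 133 133 132 135 134 135 136
179  81  79  79  75  72  70  70  68  69  69  66  64  68  84 114 130 136 136 136 135 135 136 136 136 136 135 132 132 132 
[... 2959 characters left out ...]

201 101 122 130 135 135 136 136 136 136 137 135 135 131 118  96  78  74  74  74  76  73  70  61  57  56  61  79 110 132 139 142 140 140 137
202  97 116 126 131 136 135 135 135 137 136 135 136 132 122 101  74  63  64  65  64  64  59  56  53  54  56  68  99 121 133 139 140 137 135
203 102 118 124 126 129 132 135 136 136 137 136 134 133 124 100  70  56  56  57  54  55  55  53  54  54  55  66  91 113 128 136 135 135 132
204 111 120 122 121 126 131 132 134 135 136 136 135 134 129 106  74  57  54  53  55  55  56  54  54  57  60  75  92 107 119 129 132 130 130
205 116 123 123 124 124 129 130 132 135 135 137 134 134 130 110  80  59  54  56  56  55  56  55  57  59  70  86  99 102 110 122 129 131 130
```

```bash
python3 - <<'E'
from h import *
np.set_printoptions(precision=2,suppress=True)
d=np.array([-.417,-.066,.906]);r=np.array([.6277,.0165,.0693]);tx=np.array([.988,.156,0]);b=[0,1.5]
for s in (.026,.03,.034):
  P=r+s*d
  for th in (32,38,44):
    t=np.deg2rad(th);c=-np.sin(t)*tx+np.cos(t)*np.array([0,0,1])
    f=lambda k:proj('scene',P+k*c)+b
    A,B=f(0),f(.04); print(s,th,'rim',A,'s40',B,'slope',(A-B)[0]/(A-B)[1],'top',f(.075), 'u at v=188/196',[A[0]+(v-A[1])*(A-B)[0]/(A-B)[1] for v in (188,196)])
E
```

```text
0.026 32 rim [265.21 199.36] s40 [259.78 185.93] slope 0.4043315474418779 top [254.95 173.97] u at v=188/196 [np.float64(260.6183926162104), np.float64(263.85304499574545)]
0.026 38 rim [265.21 199.36] s40 [258.91 185.93] slope 0.469275242132296 top [253.32 174.03] u at v=188/196 [np.float64(259.880830898721), np.float64(263.6350328357794)]
0.026 44 rim [265.21 199.36] s40 [258.11 186.07] slope 0.5345283679432679 top [251.85 174.36] u at v=188/196 [np.float64(259.1397549902111), np.float64(263.4159819337572)]
0.03 32 rim [264.78 198.05] s40 [259.34 184.59] slope 0.4042692282795758 top [254.5  172.61] u at v=188/196 [np.float64(260.72023859897774), np.float64(263.9543924252144)]
0.03 38 rim [264.78 198.05] s40 [258.47 184.59] slope 0.4691912869083991 top [252.87 172.67] u at v=188/196 [np.float64(260.0678129180726), np.float64(263.8213432133398)]
0.03 44 rim [264.78 198.05] s40 [257.67 184.74] slope 0.534457921284256 top [251.4  173.01] u at v=188/196 [np.float64(259.4119244685625), np.float64(263.6875878388366)]
0.034 32 rim [264.35 196.74] s40 [258.9  183.25] slope 0.4042070935855398 top [254.05 171.25] u at v=188/196 [np.float64(260.82216111943137), np.float64(264.0558178681157)]
0.034 38 rim [264.35 196.74] s40 [258.03 183.26] slope 0.4691076336468966 top [252.43 171.31] u at v=188/196 [np.float64(260.25502626430233), np.float64(264.0078873334775)]
0.034 44 rim [264.35 196.74] s40 [257.23 183.41] slope 0.5343879382224443 top [250.95 171.66] u at v=188/196 [np.float64(259.68457282827194), np.float64(263.9596763340515)]
```

The edges fit the coupler hanging loosely on the nipple at about 44°, with its rim at s ≈ 28 mm. I'll regrasp a little on the −x side and swing it straight about the nipple.

arm_command --rows '[{"offset": [-0.08, 0, 0.11], "roll": 0}, {"offset": [-0.07, 0, 0.11], "roll": 0}, {"offset": [0, 0, 0], "roll": 0}]'

```text
time_s: 21.38
ee_pos: [0.5677, 0.0065, 0.137]
ee_rot: [-0.0, 0.997, 0.078, -0.001]
contact_force: [0.6, -0.9, 0.1]
gripper_width: 0.553
grip_force: 0.0
```

arm_command --rows '[{"offset": [0, 0, 0], "roll": 0}, {"offset": [0, 0, 0], "roll": 0}, {"offset": [0, 0, 0], "roll": 0}, {"offset": [0, 0, 0], "roll": 0}, {"offset": [0, 0, 0], "roll": 0}]' --hand 0

```text
time_s: 22.0
ee_pos: [0.569, 0.0068, 0.138]
ee_rot: [-0.0, 0.997, 0.078, 0.0]
contact_force: [-0.1, -1.0, 0.3]
gripper_width: 0.296
grip_force: 30.0
```

arm_command --rows '[{"offset": [0.034, 0, -0.032], "roll": 0}, {"offset": [0.034, 0, -0.032], "roll": 0}, {"offset": [0.038, 0, -0.026], "roll": 0}, {"offset": [0.038, 0, -0.026], "roll": 0}, {"offset": [0.042, 0, -0.021], "roll": 0}, {"offset": [0.042, 0, -0.021], "roll": 0}, {"offset": [0, 0, 0], "roll": 0}]'

```text
time_s: 22.88
ee_pos: [0.5806, 0.0091, 0.1468]
ee_rot: [-0.0, 0.997, 0.078, -0.002]
contact_force: [-4.4, -0.7, -1.4]
gripper_width: 0.299
grip_force: 30.0
```

```bash
cat > ed.py <<'E'
from h import *
import sys
go([.5902,.0106,.1488])
a=snap('scene',sys.argv[1]);g=cv2.cvtColor(a,cv2.COLOR_RGB2GRAY).astype(float)
def cr(v,u0,st):
    u=u0
    while g[v,u]<105: u+=st
    f=(g[v,u]-105)/(g[v,u]-g[v,u-st]); return u-st*f
for v in range(185,200,1):
    u0=int(round(262+(v-190)*.4)); 
    if g[v,u0]<105: L,Rr=cr(v,u0,-1),cr(v,u0,1);print(v,round(L,1),round(Rr,1),round((L+Rr)/2,2),end=' | ')
E
python3 ed.py s11
```

```text
t 22.88 p [0.5806 0.0091 0.1468] xaz 9.0 zdir [-0.005  0.    -1.   ] F [-4.4 -0.7 -1.4] g 0.299
shares [ 0.16 -0.   -0.03]
185 249.9 265.9 257.9 | 186 252.5 266.4 259.45 | 187 253.8 266.6 260.25 | 188 254.3 267.0 260.64 | 189 254.5 267.5 260.99 | 190 254.8 268.0 261.37 | 191 255.3 268.5 261.89 | 192 255.7 269.0 262.33 | 193 256.3 269.5 262.9 | 194 256.7 270.0 263.39 | 195 257.3 270.5 263.86 | 196 257.7 270.8 264.25 | 197 258.2 271.2 264.7 | 198 258.8 271.4 265.1 | 199 259.2 271.9 265.59 |
```

arm_command --rows '[{"offset": [0.042, 0, -0.026], "roll": 0}, {"offset": [0.042, 0, -0.024], "roll": 0}, {"offset": [0.044, 0, -0.022], "roll": 0}, {"offset": [0.044, 0, -0.02], "roll": 0}, {"offset": [0, 0, 0], "roll": 0}]'

```text
time_s: 23.55
ee_pos: [0.5922, 0.0109, 0.1523]
ee_rot: [-0.0, 0.997, 0.078, -0.001]
contact_force: [-3.8, 0.6, -4.9]
gripper_width: 0.296
grip_force: 30.0
```

```bash
python3 ed.py s12
```

```text
t 23.55 p [0.5922 0.0109 0.1523] xaz 9.0 zdir [-0.001  0.001 -1.   ] F [-3.8  0.6 -4.9] g 0.296
shares [-0.03 -0.    0.06]
185 251.9 267.1 259.51 | 186 253.6 267.4 260.51 | 187 254.8 267.6 261.2 | 188 255.4 268.0 261.66 | 189 255.6 268.3 261.98 | 190 256.0 268.6 262.33 | 191 256.4 269.0 262.7 | 192 256.8 269.4 263.12 | 193 257.3 269.7 263.5 | 194 257.5 270.0 263.73 | 195 257.8 270.5 264.16 | 196 258.1 270.9 264.53 | 197 258.4 271.2 264.84 | 198 258.8 271.5 265.15 | 199 259.2 272.0 265.58 |
```

arm_command --rows '[{"offset": [-0.02, 0, 0.04], "roll": 0}, {"offset": [0.02, 0, 0.045], "roll": 0}, {"offset": [0.02, 0, 0.045], "roll": 0}, {"offset": [0, 0, 0], "roll": 0}]'

```text
time_s: 24.1
ee_pos: [0.5947, 0.011, 0.1451]
ee_rot: [-0.0, 0.997, 0.078, 0.001]
contact_force: [-1.0, 0.3, -8.0]
gripper_width: 0.292
grip_force: 30.0
```

```bash
python3 ed.py s13
```

```text
t 24.1 p [0.5947 0.011  0.1451] xaz 9.0 zdir [ 0.003  0.001 -1.   ] F [-1.   0.3 -8. ] g 0.292
shares [-0.08 -0.01 -0.06]
185 249.8 266.2 257.98 | 186 250.4 266.9 258.67 | 187 251.8 267.4 259.58 | 188 253.1 267.6 260.39 | 189 254.6 268.0 261.3 | 190 255.7 268.3 262.01 | 191 256.1 268.6 262.35 | 192 256.4 269.0 262.7 | 193 256.8 269.4 263.11 | 194 257.2 269.7 263.47 | 195 257.5 270.0 263.77 | 196 257.8 270.6 264.16 | 197 258.2 270.9 264.57 | 198 258.6 271.1 264.83 | 199 259.0 271.4 265.19 |
```

```bash
python3 - <<'E'
import cv2
from h import *
d=np.array([-.417,-.066,.906]);r=np.array([.6277,.0165,.0693])
for s in (0,.010,.016,.022,.026): print(s,proj('scene',r+s*d)+[0,1.5])
for n in ('s12','s13'):
  g=cv2.imread(f'pics/{n}.png',0)
  for v in range(194,212): print(v,' '.join('%3d'%x for x in g[v,254:282]))
s=bot.read_state();print(s['contact_force'],s['moment'],s['tau'].round(1))
E
```

```text
0 [267.96273949 207.77688909]
0.01 [266.90948658 204.55464912]
0.016 [266.2743287  202.61160224]
0.022 [265.63675613 200.66124842]
0.026 [265.2103622  199.35694113]
194 134 134 130 116  93  78  78  78  80  79  79  80  77  76  75  79 105 125 135 137 137 135 134 135 135 137 137 136
195 135 135 133 122 100  82  77  80  79  80  78  77  76  78  77  75  92 117 133 137 137 136 135 136 136 135 135 136
196 136 135 134 126 107  87  78  78  79  77  78  79  78  77  75  74  82 107 128 135 136 134 136 135 136 136 136 135
197 137 137 135 129 114  91  79  77  79  79  78  78  78  76  77  72  77  98 123 134 135 133 135 135 135 135 136 136
198 137 138 136 132 121  99  82  77  79  79  78  78  80  78  76  73  73  90 118 134 137 136 134 135 134 136 137 136
199 137 136 136 135 128 109  88  79  78  79  79  79  79  77  75  70  66  79 106 129 139 140 137 136 136 138 136 137
200 135 136 136 135 132 120  99  81  78  79  79  77  77  74  73  65  62  67  90 120 137 141 140 140 139 138 137 138
201 135 136 137 135 133 125 104  79  75  76  75  73  71  67  62  57  56  62  79 110 131 139 141 142 141 138 137 137
202 137
[... 2657 characters left out ...]
136
207 132 134 134 136 138 134 114  87  70  64  61  62  66  69  73  79  82  88  91  94  95  99 114 127 132 133 133 133
208 131 135 137 139 140 133 115  91  81  78  79  78  80  83  87  91  91  93  93  95  95  97 109 122 129 130 132 131
209 130 136 138 136 131 121 107  92  85  87  89  90  92  91  94  95  95  94  95  95  95  97 105 120 130 132 132 131
210 134 134 131 122 114 106  99  90  86  88  91  94  93  92  93  95  94  94  94  93  96  96 103 117 128 133 130 127
211 124 121 114 106 102  99  96  91  87  88  90  91  94  93  93  94  93  94  94  93  95  96 101 115 128 127 120 112
[-2.00664041  0.69880515 -8.1631859 ] [0.18574509 0.48437266 0.04957411] [  0.7 -48.9   1.1 -16.7   0.2  -0.6  -0. ]
```

The rim has moved about 8 mm down the nipple (image row 201.5 to 204). It is past the balls and the collar is already partly down, and the slope still fits about 27°. I'll push on along the axis.

arm_command --rows '[{"offset": [0.02, 0, 0.045], "roll": 0}, {"offset": [0.02, 0, 0.045], "roll": 0}, {"offset": [0, 0, 0], "roll": 0}]'

```text
time_s: 24.52
ee_pos: [0.5964, 0.0112, 0.1412]
ee_rot: [-0.0, 0.997, 0.078, 0.0]
contact_force: [-6.5, 1.6, 4.7]
gripper_width: 0.29
grip_force: 30.0
```

arm_command --rows '[{"offset": [0.02, 0, 0.045], "roll": 0}, {"offset": [0.02, 0, 0.045], "roll": 0}, {"offset": [0, 0, 0], "roll": 0}]'

```text
time_s: 24.9
ee_pos: [0.5984, 0.0115, 0.1378]
ee_rot: [-0.0, 0.997, 0.078, 0.0]
contact_force: [-9.4, 0.2, 14.7]
gripper_width: 0.298
grip_force: 30.0
```

arm_command --rows '[{"offset": [0.015, 0, 0.045], "roll": 0}, {"offset": [0.015, 0, 0.045], "roll": 0}, {"offset": [0, 0, 0], "roll": 0}]'

```text
time_s: 25.28
ee_pos: [0.6019, 0.0117, 0.1369]
ee_rot: [-0.0, 0.997, 0.078, 0.003]
contact_force: [-15.6, -0.1, 32.3]
gripper_width: 0.292
grip_force: 30.0
```

```bash
python3 ed.py s14; python3 - <<'E'
import cv2,numpy as np
g=cv2.imread('pics/s14.png')
A=np.clip(cv2.resize(g[165:225,230:300],(700,600),interpolation=cv2.INTER_CUBIC)*1.8,0,255).astype(np.uint8)
cv2.imwrite('pics/s14c.png',A)
g=cv2.imread('pics/s14.png',0)
for v in range(198,210): print(v,' '.join('%3d'%x for x in g[v,254:282]))
E
```

```text
t 25.27 p [0.6019 0.0117 0.1369] xaz 9.0 zdir [ 0.006  0.001 -1.   ] F [-15.6  -0.1  32.3] g 0.292
shares [-0.19 -0.01 -0.2 ]
185 250.9 269.8 260.37 | 186 251.1 269.2 260.15 | 187 251.2 268.6 259.87 | 188 251.4 267.9 259.67 | 189 251.7 268.0 259.83 | 190 252.4 268.4 260.36 | 191 253.7 268.6 261.12 | 192 255.1 269.0 262.05 | 193 256.5 269.4 262.99 | 194 257.2 269.7 263.44 | 195 257.5 270.0 263.73 | 196 257.8 270.5 264.11 | 197 258.2 270.8 264.5 | 198 258.5 271.1 264.84 | 199 258.9 271.5 265.18 | 198 138 137 136 131 117  95  79  78  76  80  79  78  77  77  76  75  78 101 125 137 138 136 134 134 134 136 136 137
199 136 137 137 133 124 101  82  76  77  79  79  79  79  78  77  74  76  90 119 136 139 140 138 136 136 138 137 137
200 137 136 136 135 129 111  88  76  78  78  79  79  78  78  77  75  74  83 109 131 138 141 141 141 139 138 137 136
201 136 137 137 136 132 120  99  81  78  76  78  79  77  79  78  76  74  79  99 120 133 140 142 141 141 138 137 137
202 137 137 137 136 133 127 108  86  78  77  77  77  78  78  77  76  74  74  87 106 124 135 139 142 141 140 138 137
203 137 138 136 136 134 131 115  90  79  79  79  77  80  79  78  77  74  74  78  94 114 129 137 141 141 144 141 141
204 136 137 136 135 135 133 119  95  79  75  78  78  78  79  79  79  75  72  75  90 105 120 134 139 141 141 142 141
205 135 137 136 135 135 133 120  96  79  75  79  78  79  79  77  77  74  74  77  88  98 111 127 136 140 141 140 142
206 132 135 135 135 136 133 117  91  75  74  77  76  77  78  78  76  76  77  83  89  95 105 120 133 137 137 138 136
207 132 135 135 137 138 133 116  90  77  74  76  78  78  78  79  83  84  86  88  91  94 100 113 126 131 132 133 132
208 129 137 139 139 140 133 115  91  82  82  83  81  82  86  90  91  93  94  92  92  94  98 109 123 131 132 131 132
209 132 137 138 137 132 122 108  90  87  88  89  92  91  92  93  94  94  94  94  93  92  97 105 119 131 132 132 132
```

View pics/s14c.png

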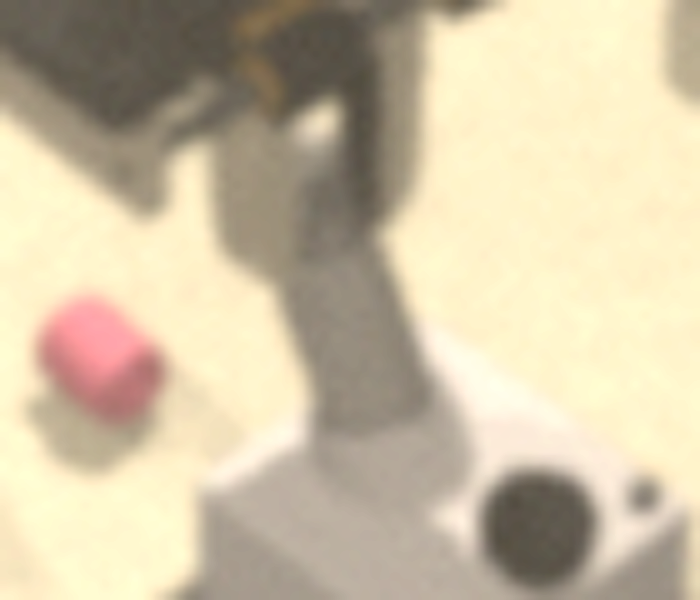

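The last view shows the coupler barrel at crop (365,330) sitting right on the boss. The dark collar band is gone, so the coupler is home. The force rose steeply at the stop to about 35 N. I'll ease off slightly, hold and check that it stays steady.

arm_command --rows '[{"offset": [-0.04, 0, -0.02], "roll": 0}, {"offset": [0, 0, 0], "roll": 0}, {"offset": [0, 0, 0], "roll": 0}]'

```text
time_s: 25.7
ee_pos: [0.6013, 0.0116, 0.1369]
ee_rot: [-0.0, 0.997, 0.078, 0.005]
contact_force: [-9.4, 1.4, 24.5]
gripper_width: 0.291
grip_force: 30.0
```

arm_command --rows '[{"offset": [0, 0, 0], "roll": 0}, {"offset": [0, 0, 0], "roll": 0}, {"offset": [0, 0, 0], "roll": 0}, {"offset": [0, 0, 0], "roll": 0}, {"offset": [0, 0, 0], "roll": 0}, {"offset": [0, 0, 0], "roll": 0}, {"offset": [0, 0, 0], "roll": 0}]'

```text
time_s: 26.58
ee_pos: [0.6013, 0.0117, 0.1369]
ee_rot: [-0.0, 0.997, 0.078, 0.005]
contact_force: [-8.3, 1.3, 23.7]
gripper_width: 0.297
grip_force: 30.0
```

```bash
python3 ed.py s15; python3 - <<'E'
import cv2
g=cv2.imread('pics/s15.png',0)
for v in range(202,209): print(v,' '.join('%3d'%x for x in g[v,260:276]))
# cap still on stand?
for v in range(222,242,2): print(v,' '.join('%3d'%x for x in g[v,150:172]))
E
```

```text
t 26.57 p [0.6013 0.0117 0.1369] xaz 9.0 zdir [ 0.01   0.001 -1.   ] F [-8.3  1.3 23.7] g 0.297
shares [-0.18 -0.01 -0.2 ]
185 250.8 269.5 260.17 | 186 250.9 268.9 259.91 | 187 251.0 268.0 259.5 | 188 251.2 267.6 259.41 | 189 251.6 268.0 259.79 | 190 252.4 268.4 260.37 | 191 253.6 268.6 261.09 | 192 255.2 269.0 262.15 | 193 256.6 269.4 262.99 | 194 257.2 269.6 263.43 | 195 257.5 270.0 263.72 | 196 257.8 270.4 264.11 | 197 258.1 270.7 264.42 | 198 258.4 270.9 264.68 | 199 258.7 271.4 265.08 | 202 108  85  78  79  78  78  80  78  77  75  76  76  85 107 125 135
203 114  89  78  78  78  78  78  79  78  79  75  75  78  94 114 129
204 119  96  80  76  77  77  79  78  79  77  76  71  75  89 106 120
205 120  95  78  77  77  77  77  78  77  76  73  70  77  87  99 112
206 116  92  76  75  74  76  77  77  76  76  75  77  83  88  94 104
207 114  91  76  74  75  75  75  77  80  83  85  88  90  91  93 100
208 115  92  82  80  81  82  84  85  88  92  92  92  91  92  94  98
222 114 134 138 137 139 137 137 139 138 138 138 138 140 140 139 138 136 135 137 137 138 136
224 112 132 138 137 137 136 132 126 116 110 107 109 114 126 135 139 137 138 137 138 138 136
226 112 134 140 138 128 107  81  64  57  56  54  54  58  75 105 131 139 142 141 139 139 138
228 121 135 137 128 101  67  52  50  48  49  50  50  52  54  73 108 132 140 140 140 138 139
230 111 133 136 128 103  66  50  49  51  51  51  52  51  50  64  96 128 137 138 139 136 137
232 115 131 136 132 119  78  52  48  50  50  48  48  48  49  55  79 111 132 139 139 138 138
234 127 135 137 135 127  99  64  48  49  48  47  49  49  48  52  69 104 133 140 140 138 135
236 121 132 135 135 134 122  90  58  49  48  47  49  49  49  62  93 124 137 140 139 139 138
238 114 130 136 138 141 139 127 100  77  64  56  55  58  65  86 114 133 138 138 139 138 140
240 111 125 136 140 140 139 139 136 127 106  88  87  86  83  90 108 125 132 133 133 131 131
```

The hold is steady: about 25 N along the axis with the collar at its stop. The cap is seated upright on the grey stand, so I'm handing in.

```bash
python3 -c "
from bench import bot
print(bot.close_job())"
```

```text
the job is handed in; nothing more can be done
None
```

The job is handed in at about 26.6 s: the cap is fully down and upright on the grey stand, and the gripper is still holding the coupler fully home on the nipple with about 25 N; I regrasped the coupler once, part way onto the nipple before the snap.

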